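# Send the test cell home under the load frame

## Robot

A 6-joint arm with a two-finger parallel gripper is mounted at the origin on the work surface. World frame = base frame: x ahead of the robot, y to its left, z up, the work surface at z = 0. Lengths are in mm, angles in rad, forces in N, time in s.
With the tool pointing down it reaches from about 275 to 1000 mm from the base axis. Payload 8.4 kg.
Tool frame: the origin (TCP) lies on the centre line of the jaws, within the pads' length; the fingertips stand r.tip_reach ahead of it and the grasp point (between the pads) lies 11 mm behind it (r.tip_reach is the distance from the TCP to the fingertips, in mm); z points along the fingers, y is the line along which they close (so a half turn about z gives the same grasp; the last joint's range is limited). The gripper opens to 85 mm and grips with 20 to 120 N. Pads are 22 mm wide; open, the fingers measure 114 mm over their backs; the gripper's body (76 mm by 85 mm) begins 54 mm behind the grasp point. The pads swing forward as they close: fully open they stand 13 mm farther back than shut.
Start: joints at [-1.348, 0.353, 1.633, -0, 1.155, -0.002], TCP at [139.318, -609.277, 239.281] pointing down, gripper open.
Joint ranges: [-2.63, 2.63], [-0.92, 2.1], [0.06, 2.66], [-1.3, 4.44], [0, 2.69], [-3.02, 3.02]. Speed limits (rad/s): [2.22, 2.22, 2.79, 3.14, 3.14, 3.14].

## Interface

Orientations are given as [roll, pitch, yaw] about the fixed x, y, z axes, in that order (R = Rz(yaw) Ry(pitch) Rx(roll)).
In Python, from rig import r gives the robot as it stands.
- The arm moves only by the tool carry_out, never from a script. Its argument "targets" is a list of rows, each an object with "dp": the shift along the tool's x, y, z in mm, a list of three; "yaw": the turn about the tool's z in degrees. A call has 1 to 12 rows; each row is the pose to reach, as a shift and turn from the pose commanded when the call began, along the tool's axes at that moment; what a row does not reach only later rows make up. A row lasts 1/8 s, in which the tool goes at most 62.5 mm and 10.7 degrees, less where a joint would pass 70% of its speed; a pose out of reach is approached as far as the arm can. A call with a gripper value outside its range is refused whole. "fingers" is the opening, from -1 (shut) to 1 (fully open), so that 0 is half open, set as the call begins (left out, the last holds). The fingers move at their own pace and stop on an object; "grip_force" is the grip in N (left out, the last holds). Time passes only in rows, so rows that repeat a pose let the fingers close. It gives the time, the measured TCP pose, the force, the opening and the grip force at its end, in the units of the state.
- r.sense(): the state, without advancing time (a new reading comes with each control period).
- r.grab_frame(name): name is "scene" or "top"; returns the picture (420x560x3 uint8, red, green, blue); there is no depth.
- r.get_calibration(name): a dict with "fx", "fy", "cx", "cy" (pixels), "dist_coeffs" ([k1, k2, p1, p2, k3] as OpenCV has them; the pictures are not rectified), "rvec" (rotation vector, rad) and "tvec" (3), from world to camera coordinates, as OpenCV has them. Camera axes: x right, y down, z forward; pixel columns grow to the right and rows downward; lengths in mm; the calibration is good to about 2 mm. A picture is of the moment at which its call begins. get_calibration takes no time and is no camera call.
- r.sign_off(): hands the job in; it is judged then, once.
The state is a dict: "clock": time; "qpos": joint angles; "qvel": joint speeds; "joint_efforts": joint torques, N m; "eef_pos": TCP position; "tcp_rot": TCP orientation; "contact_force": force on the tool from outside, world axes, zero at the start; "wrist_torque": the same for the moment, N m; "opening": opening from 0.0 (shut) to 1.0 (fully open); "grasp_force": force on a finger pad.
Only numpy, scipy, OpenCV 4.12 (cv2) and the standard library are available. Lean on these libraries where they do the work, as an engineer would, in place of code of your own. Each camera call takes 0.05 s, during which the arm holds its last target. There are 200 camera calls.

## Task

With the fingertips, push the carriage by its upright end plate until it is fully home against its stop, so that the cell standing on it rides in under the loading ram. Then push the keeper bar round on its pivot until it lies squarely across behind the end plate. Grasp and lift nothing: the cell must ride standing on the carriage without slipping on it, and the loose ring, disc and cap nearby stay where they are.

Things in the scene. Friction and masses are not known exactly. Their poses are not given: they have to be found in the camera images.
- frame: The fixed load frame, blue-grey, on the bench. Its origin is on the bench under the loading ram; z up. Its bed is 40 mm high and runs from y = -330 to +110 mm, x = -130 to +130 mm. Two steel columns (28 mm thick) at x = -108 and +108 mm, y = 0, carry a crosshead (270 x 75 mm, undersides at 287 mm height, top at 343 mm); the ram hangs from it down to 178 mm. The carriage runs home along the frame's +y on two rails on the bed.
- push_face (a point): Centre of the outer face (facing the frame's -y) of the carriage's upright end plate. The plate is 120 mm wide along the frame's x, 10 mm thick, and stands from 50 to 105 mm above the bench; the point is at 85 mm height. Push it along the frame's +y.
- seat (a point): Point on the carriage plate's top (62 mm above the bench) on which the cell is centred, 170 mm ahead of the push face (along the frame's +y). The carriage is home when this point is straight above the frame's origin: there it meets a steel stop. It starts 70 to 120 mm short of that, moves along the frame's +y only, when pushed with about 3 N, and stays where it is left. The carriage plate is 120 mm wide and 12 mm thick.
- keeper (a joint): Angle of the steel keeper bar about its upright pivot, rad. 0: the bar trails from the pivot along the frame's -y, beside the carriage track; growing values swing its free end towards the frame's +x (anticlockwise from above); 1.571 is its stop, squarely across behind the end plate of the home carriage. Starts between -0.35 and 0.1, lower limit -0.6. The free end moves when pushed with about 1 N, and it stays where it is left.
- keeper_pivot (a point): Point on the keeper's pivot axis, fixed to the frame at x = -100, y = -178 mm of the frame, half-way up the bar (82 mm above the bench). The hub is 24 mm thick. The bar is 8 mm thick, upright, from 66 to 98 mm above the bench, and reaches 131 mm from the axis.
- keeper_tip (a point): Point on the axis of the upright black pin (12 mm thick, from 66 to 116 mm above the bench) at the free end of the keeper bar, 125 mm from the pivot; at half the bar's height (82 mm).
- cell_center (a point): Centre, half-way up its wall, of the round aluminium cell (108 mm across, wall 58 mm high, a 24 mm steel piston in the middle reaching 98 mm above its foot), 0.8 kg, standing loose on the carriage. z axis up.
- ring_mid (a point): Centre of a loose brass ring, 72 mm across, 22 mm high: leave alone.
- stone_mid (a point): Centre of a loose round porous disc, 60 mm across, 12 mm thick: leave alone.
- cap_mid (a point): Half-way up a loose steel loading cap, 60 mm across with a 22 mm stem, 40 mm high: leave alone.
Mind the look-alikes: they are no part of the job. Leave any orange look-alike of the part that bears cell_center alone.

How it is judged (in metres and radians):
On the way, in this order (a step that is already met when the one before it is completed fails the run):
1. the carriage is pushed fully home, the keeper still out of its way (y of seat in the frame of frame above -0.004 m and value of joint keeper below 0.9 rad), for 0.2 s.
2. the keeper is swung across behind the end plate (value of joint keeper above 1.45 rad and y of seat in the frame of frame above -0.004 m), for 0.2 s.
At the end, for the whole second after the job is handed in: Carriage within 4 mm of home, keeper within 0.12 rad (7 degrees) of its stop across the end plate, the cell upright and within 10 mm of its seat on the carriage, all at rest, ring, disc and cap within 15 mm of where they were (all of step 2 and horizontal distance between cell_center and seat below 0.01 m and angle between cell_center's own z axis and vertical below 0.05 rad and horizontal distance between cell_center and frame below 0.014 m and velocity of joint keeper between -0.05 and 0.05 rad/s and distance of each of ring_mid, stone_mid, cap_mid from where it was at the start of the episode below 0.015 m); the robot touches nothing.
It fails at once if the cell slips more than 10 mm on the carriage (horizontal distance between cell_center and seat above 0.01 m).
It fails at once if the cell is lifted (more than 8 mm) or tipped (z of cell_center in the frame of frame above 0.099 m or angle between cell_center's own z axis and vertical above 0.12 rad).
It fails at once if a loose ring, disc or cap is moved more than 15 mm (distance of any of ring_mid, stone_mid, cap_mid from where it was at the start of the episode above 0.015 m).
It also fails if it takes over 53 s, if anything falls off the work surface, if the arm or the gripper's body presses on something with over 40 N, if the wrist force passes 120 N, or if a joint passes its speed limit or range.

## Working session

There is one attempt and no reset: what is moved stays moved. The work goes in short steps, Python scripts to look and compute and a tool call to move; the robot and the scene stay as the last step left them, time stands still between calls to the robot, and variables do not carry over. Pictures are saved under pics/ and viewed, at most 10 in all, crops included, and the job is handed in when it is done.

Besides the shell and the picture viewer there is one more tool, called after "Call:" in YAML: its name, and indented under it one key for each argument. carry_out: Moves the arm, as the interface text tells. Its arguments: {"type":"object","properties":{"targets":{"type":"array","items":{"type":"object","properties":{"dp":{"type":"array","items":{"type":"number"}},"yaw":{"type":"number"}}}},"fingers":{"type":"number"},"grip_force":{"type":"number"}},"required":["targets"]}

```bash
mkdir -p pics; ls
python3 - <<'E'
from rig import r
import cv2
print(r.sense(), r.tip_reach)
for n in("scene","top"):
    cv2.imwrite(f"pics/{n}0.png",r.grab_frame(n)[:,:,::-1]); print(r.get_calibration(n))
E
```

```text
pics
{'clock': 0.0, 'qpos': array([-1.34841090e+00,  3.53679869e-01,  1.63413102e+00, -4.30850739e-05,
        1.15521684e+00, -2.40401861e-03]), 'qvel': array([-0.00163545,  0.0006884 , -0.00148527, -0.00175221,  0.00214526,
       -0.0011478 ]), 'joint_efforts': array([ 1.46666618e-03, -6.05248833e+01, -3.42068732e+01,  1.89991702e-04,
        9.44227329e-03, -1.94000182e-05]), 'eef_pos': array([ 139.19407466, -608.82008683,  238.54320356]), 'tcp_rot': array([-3.14015749e+00,  3.59427153e-05,  2.24806891e-01]), 'contact_force': array([-0.33592673, -0.3715091 ,  0.24882875]), 'wrist_torque': array([-0.01684457, -0.01751456,  0.01316897]), 'grasp_force': 0.0, 'opening': 0.9982693318858344} 8.0
{'fx': 450.5292873809112, 'fy': 450.5292873809112, 'cx': 276.83983261630067, 'cy': 202.94984071361756, 'dist_coeffs': array([0.04550829, 0.        , 0.        , 0.        , 0.        ]), 'rvec': array([ 0.94678063, -2.73820844,  0.67003002]), 'tvec': array([505.09173445, 345.12938771, 991.26920782])}
{'fx': 480.50209632079986, 'fy': 480.50209632079986, 'cx': 281.6947629625169, 'cy': 206.51568660044362, 'dist_coeffs': array([0.01974839, 0.        , 0.        , 0.        , 0.        ]), 'rvec': array([ 2.18963194, -2.1334627 ,  0.1103116 ]), 'tvec': array([  16.18159056,  614.45389197, 1065.71898772])}
```

View pics/scene0.png

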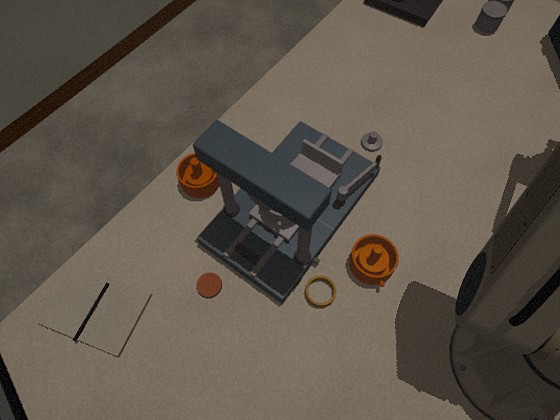

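View pics/top0.png

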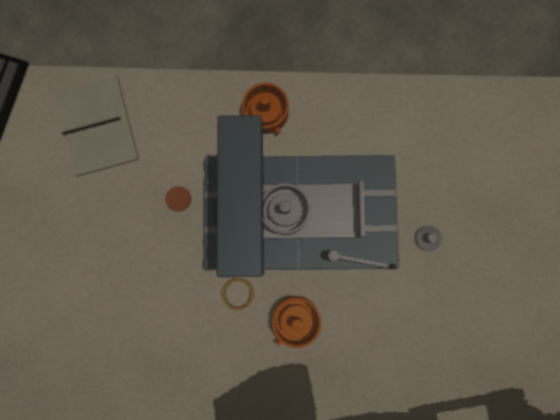

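The top view shows the bed at px (204..398, 155..270), the end plate at x≈362, the keeper hub at (333,256) with its pin at (392,266), and the cell at (284,209). The orange pots are look-alikes. Next I'll enlarge and brighten the top view for accurate pixels.

```bash
cat > h.py <<'E'
from rig import r
import cv2, numpy as np
def cam(n):
    c=r.get_calibration(n); K=np.array([[c['fx'],0,c['cx']],[0,c['fy'],c['cy']],[0,0,1.]])
    return K,c['dist_coeffs'],cv2.Rodrigues(c['rvec'])[0],c['tvec'],c['rvec']
def plane(n,px,z):
    K,d,R,t,_=cam(n); u=cv2.undistortPoints(np.array(px,float).reshape(-1,1,2),K,d)[:,0]
    D=np.c_[u,np.ones(len(u))]@R; C=-R.T@t
    return C+D*((z-C[2])/D[:,2])[:,None]
def proj(n,P):
    K,d,R,t,rv=cam(n); return cv2.projectPoints(np.array(P,float).reshape(-1,3),rv,t,K,d)[0][:,0]
E
python3 - <<'E'
from h import *
im=cv2.imread('pics/top0.png')
c=im[140:290,190:450]; c=cv2.resize(c,None,fx=3,fy=3,interpolation=cv2.INTER_CUBIC)
c=cv2.convertScaleAbs(c,alpha=2.2); cv2.imwrite('pics/crop0.png',c)
print(plane('top',[(204,155),(396,155),(398,270),(204,270)],40))
print(plane('top',[(333,256),(365,181),(365,236)],[98][0]))
print(plane('top',[(392,266)],116))
E
```

```text
[[ 727.82738384  214.05466498   40.        ]
 [ 738.79112535 -227.09412609   40.        ]
 [ 477.06257568 -231.62685396   40.        ]
 [ 465.49343882  202.49425374   40.        ]]
[[ 503.72335244  -80.30538476   98.        ]
 [ 666.88371691 -147.04506374   98.        ]
 [ 548.02287722 -147.92311194   98.        ]]
[[ 486.15983479 -201.41824886  116.        ]]
```

View pics/crop0.png

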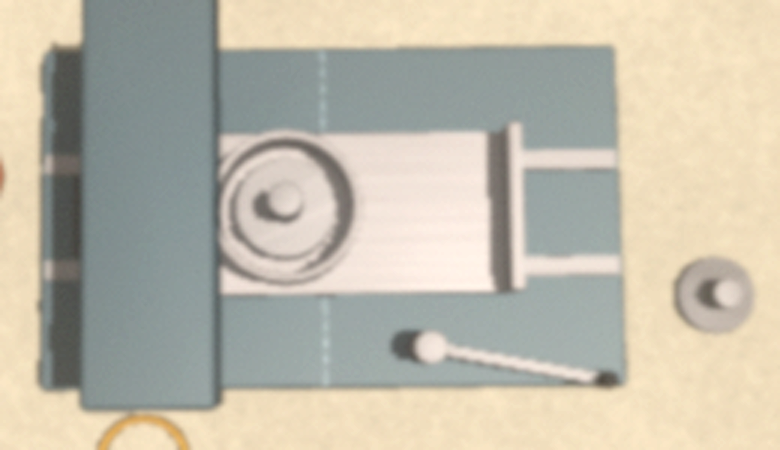

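The brightened crop shows bed corners (44,48), (613,46), (625,384), (41,388), the end plate's top outer edge from (521,123) to (525,289), the hub at (431,347) and the pin at (607,379). I'll fit the frame to these.

Run:
```python
from h import *
f=lambda L:[(190+(x+.5)/3-.5,140+(y+.5)/3-.5) for x,y in L]
W=plane('top',f([(44,48),(613,46),(625,384),(41,388)]),40)[:,:2]
hub=plane('top',f([(431,347)]),100)[0,:2]; pin=plane('top',f([(607,379)]),116)[0,:2]
F=np.array([(130,110),(130,-330),(-130,-330),(-130,110),(-100,-178.]])if 0 else np.array([(130,110),(130,-330),(-130,-330),(-130,110),(-100,-178.)])
W=np.vstack([W,hub]); 
mF,mW=F.mean(0),W.mean(0); H=(F-mF).T@(W-mW); a=np.arctan2(H[0,1]-H[1,0],H.trace())
R=np.array([[np.cos(a),-np.sin(a)],[np.sin(a),np.cos(a)]]); t=mW-R@mF
print('yaw',a,np.degrees(a),'t',t); print('res',(W-(F@R.T+t)).round(1))
toF=lambda p:((p-t)@R).round(1)
print('pin F',toF(pin),'rel pivot ang',np.arctan2(toF(pin)[0]+100,-(toF(pin)[1]+178)))
print('plate outer top',toF(plane('top',f([(521,123),(525,289)]),105)[:,:2]))
print('cell rim',toF(plane('top',f([(285,207)]),120)[:,:2]))
print('piston top',toF(plane('top',f([(286,199)]),160)[:,:2]))
print('cap', toF(plane('top',f([(714,295)]),10)[:,:2]), 'capstem',toF(plane('top',f([(729,293)]),40)[:,:2]))
np.savez('fit.npz',a=a,t=t)
```

```text
File "<stdin>", line 5
    F=np.array([(130,110),(130,-330),(-130,-330),(-130,110),(-100,-178.]])if 0 else np.array([(130,110),(130,-330),(-130,-330),(-130,110),(-100,-178.)])
                                                                       ^
SyntaxError: closing parenthesis ']' does not match opening parenthesis '('
```

Run:
```python
from h import *
f=lambda L:[(190+(x+.5)/3-.5,140+(y+.5)/3-.5) for x,y in L]
W=plane('top',f([(44,48),(613,46),(625,384),(41,388)]),40)[:,:2]
hub=plane('top',f([(431,347)]),100)[0,:2]; pin=plane('top',f([(607,379)]),116)[0,:2]
F=np.array([(130,110),(130,-330),(-130,-330),(-130,110),(-100,-178.)])
W=np.vstack([W,hub])
mF,mW=F.mean(0),W.mean(0); H=(F-mF).T@(W-mW); a=np.arctan2(H[0,1]-H[1,0],H.trace())
R=np.array([[np.cos(a),-np.sin(a)],[np.sin(a),np.cos(a)]]); t=mW-R@mF
print('yaw',a,np.degrees(a),'t',t); print('res',(W-(F@R.T+t)).round(1))
toF=lambda p:((p-t)@R).round(1)
print('pin F',toF(pin),'ang',np.arctan2(toF(pin)[0]+100,-(toF(pin)[1]+178)))
print('plate outer top',toF(plane('top',f([(521,123),(525,289)]),105)[:,:2]))
print('cell rim',toF(plane('top',f([(285,207)]),120)[:,:2]))
print('piston top',toF(plane('top',f([(286,199)]),160)[:,:2]))
print('cap', toF(plane('top',f([(714,295)]),10)[:,:2]), 'stem',toF(plane('top',f([(729,293)]),40)[:,:2]))
np.savez('fit.npz',a=a,t=t)
```

```text
yaw 0.0320277824473829 1.8350567613982187 t [600.03421408 100.64950958]
res [[-0.2 -1.5]
 [-1.9  2.5]
 [ 1.6  1.7]
 [ 1.1 -2.3]
 [-0.7 -0.3]]
pin F [-123.5 -298.3] ang -0.19291558982131715
plate outer top [[  58.5 -245. ]
 [ -60.3 -244.9]]
cell rim [[ -2.5 -75.6]]
piston top [[ -1.3 -76.3]]
cap [[ -61.2 -405.9]] stem [[ -61.  -408.3]]
```

Frame origin is at (600, 100.6) with yaw 1.84°. The push face is at frame y = -245, so there's about 75 mm to push, and the keeper is at -0.19 rad. Next: move above and behind the plate with fingers shut, turning so tool x lies along frame +y and tool y along frame +x.

Call:
carry_out:
  targets:
    - {"dp":[20,-11,0],"yaw":-4}
    - {"dp":[65,-36,0],"yaw":-11}
    - {"dp":[115,-64,0],"yaw":-18}
    - {"dp":[168,-93,0],"yaw":-26}
    - {"dp":[220,-121,0],"yaw":-34}
    - {"dp":[273,-151,0],"yaw":-42}
    - {"dp":[326,-180,0],"yaw":-50}
    - {"dp":[379,-209,0],"yaw":-58}
    - {"dp":[432,-239,0],"yaw":-66}
    - {"dp":[484,-267,0],"yaw":-72}
    - {"dp":[530,-293,0],"yaw":-77}
    - {"dp":[552,-305,0],"yaw":-79}
  fingers: -1
  grip_force: 40

```text
clock: 1.6
eef_pos: [610.8, -185.6, 239.0]
tcp_rot: [-3.141, -0.001, 1.61]
contact_force: [-1.0, -0.4, -0.4]
opening: -0.001
grasp_force: 0.0
```

```bash
cat > st.py <<'E'
from h import *
s=r.sense(); z=np.load('fit.npz'); a=float(z['a']); R=np.array([[np.cos(a),-np.sin(a)],[np.sin(a),np.cos(a)]])
print('t',s['clock'].round(2) if hasattr(s['clock'],'round') else s['clock'],'F',((s['eef_pos'][:2]-z['t'])@R).round(1),'z',s['eef_pos'][2].round(1),'rot',s['tcp_rot'].round(3),'rel yaw',(s['tcp_rot'][2]-a).round(3),'Fc',s['contact_force'].round(1),'op',s['opening'])
E
python3 st.py
```

```text
t 1.6 F [   1.6 -286.5] z 239.0 rot [-3.141e+00 -1.000e-03  1.610e+00] rel yaw 1.578 Fc [-1.  -0.4 -0.4] op -0.0010408022865117195
```

Call:
carry_out:
  targets:
    - {"dp":[0,0,30]}
    - {"dp":[0,0,75]}
    - {"dp":[0,0,120]}
    - {"dp":[0,0,150]}
    - {"dp":[0,0,159]}
    - {"dp":[3,0,159]}
    - {"dp":[8,0,159]}
    - {"dp":[13,0,159]}
    - {"dp":[17,0,159]}
    - {"dp":[20,0,159]}
    - {"dp":[20,0,159]}

```text
schema error: expected keys dp, yaw
```

```bash
python3 st.py
python3 - <<'E'
from h import *
im=r.grab_frame('scene')[:,:,::-1]; im2=r.grab_frame('top')[:,:,::-1]
c=np.vstack([cv2.resize(im[110:310,160:420],(520,400))[:300],cv2.resize(im2[140:290,190:450],(520,300))])
cv2.imwrite('pics/a1.png',cv2.convertScaleAbs(c,alpha=2))
E
```

```text
t 1.6 F [   1.6 -286.5] z 239.0 rot [-3.141e+00 -1.000e-03  1.610e+00] rel yaw 1.578 Fc [-1.  -0.4 -0.4] op -0.0010408022865117195
```

View pics/a1.png

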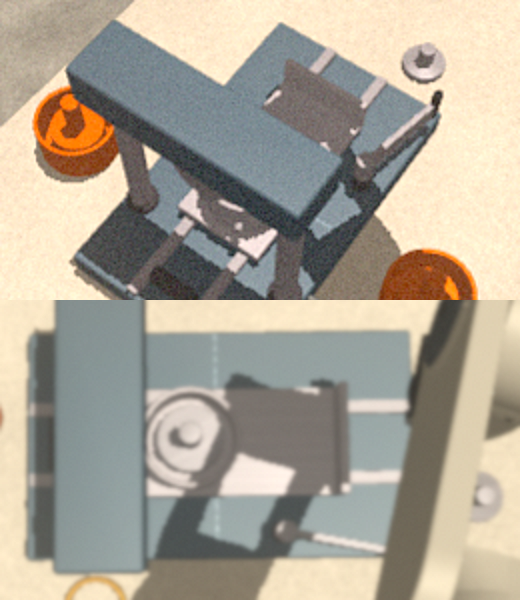

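The picture shows everything undisturbed. The gripper is above the scene crop, and the arm sits at the right edge of the top view. The move was refused because its rows had no yaw key, so I'll resend it.

Call:
carry_out:
  targets:
    - {"dp":[0,0,30],"yaw":0}
    - {"dp":[0,0,75],"yaw":0}
    - {"dp":[0,0,120],"yaw":0}
    - {"dp":[0,0,150],"yaw":0}
    - {"dp":[0,0,159],"yaw":0}
    - {"dp":[3,0,159],"yaw":0}
    - {"dp":[8,0,159],"yaw":0}
    - {"dp":[13,0,159],"yaw":0}
    - {"dp":[17,0,159],"yaw":0}
    - {"dp":[20,0,159],"yaw":0}
    - {"dp":[20,0,159],"yaw":0}

```text
clock: 3.08
eef_pos: [608.8, -168.7, 80.4]
tcp_rot: [3.142, 0.0, 1.604]
contact_force: [0.4, -0.4, -0.4]
opening: -0.0
grasp_force: 0.0
```

```bash
python3 st.py
```

```text
t 3.075 F [ 2.000e-01 -2.694e+02] z 80.4 rot [3.142 0.    1.604] rel yaw 1.572 Fc [ 0.4 -0.4 -0.4] op -0.00045576996603927507
```

Call:
carry_out:
  targets:
    - {"dp":[2,0,0],"yaw":0}
    - {"dp":[4,0,0],"yaw":0}
    - {"dp":[6,0,0],"yaw":0}
    - {"dp":[8,0,0],"yaw":0}
    - {"dp":[10,0,0],"yaw":0}
    - {"dp":[12,0,0],"yaw":0}
    - {"dp":[14,0,0],"yaw":0}
    - {"dp":[16,0,0],"yaw":0}
    - {"dp":[18,0,0],"yaw":0}
    - {"dp":[20,0,0],"yaw":0}
    - {"dp":[22.5,0,0],"yaw":0}
    - {"dp":[25,0,0],"yaw":0}

```text
clock: 4.58
eef_pos: [608.0, -143.8, 80.3]
tcp_rot: [3.142, 0.0, 1.604]
contact_force: [0.5, -1.8, 0.1]
opening: 0.001
grasp_force: 1.3
```

```bash
python3 st.py
```

```text
t 4.575 F [ 1.000e-01 -2.446e+02] z 80.3 rot [3.142 0.    1.604] rel yaw 1.572 Fc [ 0.5 -1.8  0.1] op 0.0010110171236766684
```

Call:
carry_out:
  targets:
    - {"dp":[2.5,0,0],"yaw":0}
    - {"dp":[5.5,0,0],"yaw":0}
    - {"dp":[9,0,0],"yaw":0}
    - {"dp":[13,0,0],"yaw":0}
    - {"dp":[17,0,0],"yaw":0}
    - {"dp":[21,0,0],"yaw":0}
    - {"dp":[25,0,0],"yaw":0}
    - {"dp":[29,0,0],"yaw":0}
    - {"dp":[33,0,0],"yaw":0}
    - {"dp":[37,0,0],"yaw":0}
    - {"dp":[40.5,0,0],"yaw":0}
    - {"dp":[43,0,0],"yaw":0}

```text
clock: 6.08
eef_pos: [606.5, -100.7, 80.2]
tcp_rot: [-3.141, -0.0, 1.604]
contact_force: [-0.7, -2.5, 1.4]
opening: 0.004
grasp_force: 1.3
```

```bash
python3 st.py
python3 - <<'E'
from h import *
im=r.grab_frame('scene')[:,:,::-1]; im2=r.grab_frame('top')[:,:,::-1]
c=np.vstack([cv2.resize(im[110:310,160:420],(520,400))[:300],cv2.resize(im2[140:290,190:450],(520,300))])
cv2.imwrite('pics/a2.png',cv2.convertScaleAbs(c,alpha=2))
E
```

```text
t 6.075 F [  -0.  -201.4] z 80.2 rot [-3.141 -0.     1.604] rel yaw 1.572 Fc [-0.7 -2.5  1.4] op 0.0036296186887327104
```

View pics/a2.png

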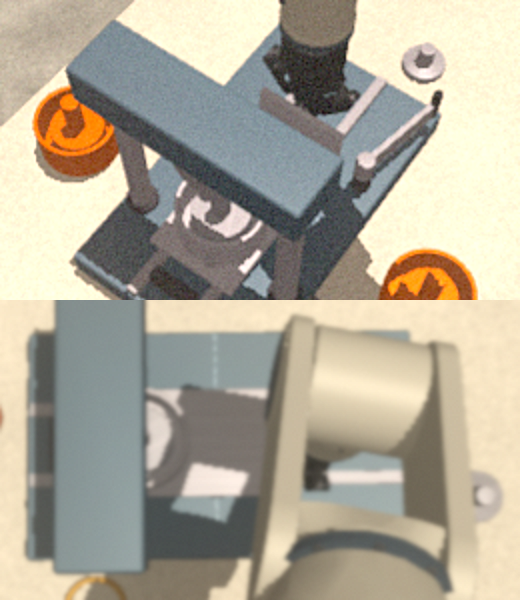

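The carriage is moving with the cell standing on it, and the gripper is clear of the keeper. About 20 mm remain, so I'll close in slowly.

Call:
carry_out:
  targets:
    - {"dp":[2,0,0],"yaw":0}
    - {"dp":[4,0,0],"yaw":0}
    - {"dp":[6,0,0],"yaw":0}
    - {"dp":[8,0,0],"yaw":0}
    - {"dp":[10,0,0],"yaw":0}
    - {"dp":[12,0,0],"yaw":0}
    - {"dp":[13.5,0,0],"yaw":0}
    - {"dp":[14.5,0,0],"yaw":0}
    - {"dp":[15.5,0,0],"yaw":0}
    - {"dp":[16.5,0,0],"yaw":0}

```text
clock: 7.42
eef_pos: [606.1, -84.4, 80.3]
tcp_rot: [3.141, 0.0, 1.604]
contact_force: [1.1, -2.3, -0.7]
opening: 0.001
grasp_force: 1.3
```

```bash
python3 st.py
```

```text
t 7.425 F [ 1.000e-01 -1.852e+02] z 80.3 rot [3.141 0.    1.604] rel yaw 1.572 Fc [ 1.1 -2.3 -0.7] op 0.0013456288927692333
```

Call:
carry_out:
  targets:
    - {"dp":[1,0,0],"yaw":0}
    - {"dp":[2,0,0],"yaw":0}
    - {"dp":[3,0,0],"yaw":0}
    - {"dp":[4,0,0],"yaw":0}
    - {"dp":[4,0,0],"yaw":0}

```text
clock: 8.05
eef_pos: [605.9, -80.3, 80.3]
tcp_rot: [3.142, -0.0, 1.604]
contact_force: [0.3, -1.4, -0.5]
opening: 0.002
grasp_force: 0.7
```

```bash
python3 st.py
```

```text
t 8.05 F [ 1.00e-01 -1.81e+02] z 80.3 rot [ 3.142 -0.     1.604] rel yaw 1.572 Fc [ 0.3 -1.4 -0.5] op 0.002152510851362238
```

Call:
carry_out:
  targets:
    - {"dp":[0.7,0,0],"yaw":0}
    - {"dp":[1.4,0,0],"yaw":0}
    - {"dp":[2.1,0,0],"yaw":0}
    - {"dp":[2.8,0,0],"yaw":0}
    - {"dp":[2.8,0,0],"yaw":0}

```text
clock: 8.68
eef_pos: [605.8, -79.0, 80.3]
tcp_rot: [3.141, 0.002, 1.604]
contact_force: [0.6, -11.1, -0.6]
opening: 0.002
grasp_force: 5.2
```

```bash
python3 st.py
```

```text
t 8.675 F [   0.  -179.8] z 80.3 rot [3.141e+00 2.000e-03 1.604e+00] rel yaw 1.572 Fc [  0.6 -11.1  -0.6] op 0.0021829764306364892
```

Contact force has risen to 11 N at TCP y = -179.8 with the face at -170, so the carriage is home on its stop. Back off, rise, and go to the outer (-x) side of the keeper.

Call:
carry_out:
  targets:
    - {"dp":[-5,0,0],"yaw":0}
    - {"dp":[-20,0,0],"yaw":0}
    - {"dp":[-45,0,-10],"yaw":0}
    - {"dp":[-70,-10,-50],"yaw":0}
    - {"dp":[-90,-40,-75],"yaw":0}
    - {"dp":[-92,-80,-75],"yaw":0}
    - {"dp":[-92,-120,-75],"yaw":0}
    - {"dp":[-92,-150,-75],"yaw":0}
    - {"dp":[-92,-158,-60],"yaw":0}
    - {"dp":[-92,-158,-25],"yaw":0}
    - {"dp":[-92,-158,-4],"yaw":0}
    - {"dp":[-92,-158,-4],"yaw":0}

```text
clock: 10.18
eef_pos: [449.7, -174.7, 83.2]
tcp_rot: [-3.139, -0.001, 1.603]
contact_force: [0.5, 0.0, -0.1]
opening: -0.003
grasp_force: 0.0
```

```bash
python3 st.py
python3 - <<'E'
from h import *
im=r.grab_frame('scene')[:,:,::-1]; im2=r.grab_frame('top')[:,:,::-1]
c=np.vstack([cv2.resize(im[110:310,160:420],(520,400))[:300],cv2.resize(im2[140:290,190:450],(520,300))])
cv2.imwrite('pics/a3.png',cv2.convertScaleAbs(c,alpha=2))
E
```

```text
t 10.175 F [-159.1 -270.4] z 83.2 rot [-3.139e+00 -1.000e-03  1.603e+00] rel yaw 1.571 Fc [ 0.5  0.  -0.1] op -0.0026317395605697266
```

View pics/a3.png

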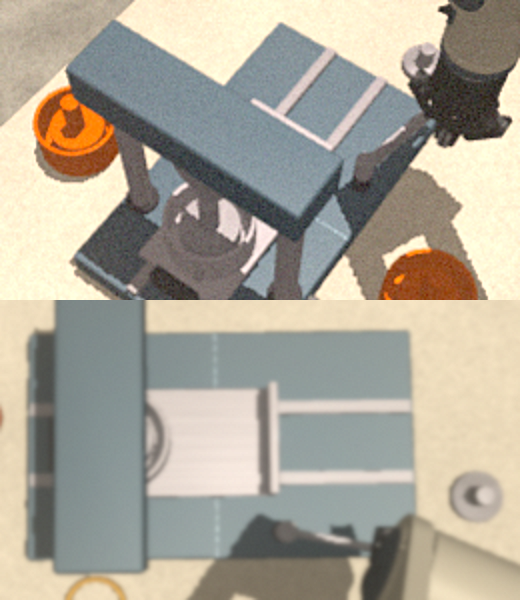

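Carriage sits home with the cell under the crosshead. The finger is outside the keeper bar, with the keeper and cap undisturbed. Now the arc.

Run:
```python
import numpy as np
for th in np.r_[np.linspace(-.35,1.35,26),1.4,1.45,1.5,1.54,1.571]:
    u=np.array([np.sin(th),-np.cos(th)]);n=np.array([np.cos(th),np.sin(th)])
    h=14*abs(n[0])+10*abs(n[1]); p=np.array([-100,-178])+95*u-(4+h)*n
    print(round(th,2),'dp',np.round([p[1]+270.3,p[0]+158.3],0))
```

```text
-0.35 dp [10.  6.]
-0.28 dp [ 7. 12.]
-0.21 dp [ 4. 19.]
-0.15 dp [ 1. 25.]
-0.08 dp [-1. 32.]
-0.01 dp [-3. 39.]
0.06 dp [-4. 45.]
0.13 dp [-4. 51.]
0.19 dp [-5. 57.]
0.26 dp [-5. 63.]
0.33 dp [-4. 70.]
0.4 dp [-3. 76.]
0.47 dp [-2. 82.]
0.53 dp [-0. 88.]
0.6 dp [ 2. 95.]
0.67 dp [  5. 101.]
0.74 dp [  8. 107.]
0.81 dp [ 11. 112.]
0.87 dp [ 15. 118.]
0.94 dp [ 20. 123.]
1.01 dp [ 25. 128.]
1.08 dp [ 30. 133.]
1.15 dp [ 36. 137.]
1.21 dp [ 42. 141.]
1.28 dp [ 48. 144.]
1.35 dp [ 55. 147.]
1.4 dp [ 60. 149.]
1.45 dp [ 65. 151.]
1.5 dp [ 71. 152.]
1.54 dp [ 75. 153.]
1.57 dp [ 78. 153.]
```

Call:
carry_out:
  targets:
    - {"dp":[4,5,0],"yaw":0}
    - {"dp":[7,11,0],"yaw":0}
    - {"dp":[4,17,0],"yaw":0}
    - {"dp":[2,22,0],"yaw":0}
    - {"dp":[0,28,0],"yaw":0}
    - {"dp":[-2,34,0],"yaw":0}
    - {"dp":[-3,40,0],"yaw":0}
    - {"dp":[-4,46,0],"yaw":0}
    - {"dp":[-4,51,0],"yaw":0}
    - {"dp":[-5,57,0],"yaw":0}
    - {"dp":[-5,63,0],"yaw":0}
    - {"dp":[-4,69,0],"yaw":0}

```text
clock: 11.78
eef_pos: [520.4, -176.5, 84.3]
tcp_rot: [3.142, 0.0, 1.604]
contact_force: [-0.9, 1.1, 0.3]
opening: -0.001
grasp_force: 0.5
```

```bash
python3 st.py
python3 - <<'E'
from h import *
im=r.grab_frame('scene')[:,:,::-1]; im2=r.grab_frame('top')[:,:,::-1]
c=np.vstack([cv2.resize(im[110:310,160:420],(520,400))[:300],cv2.resize(im2[140:290,190:450],(520,300))])
cv2.imwrite('pics/a4.png',cv2.convertScaleAbs(c,alpha=2))
E
```

```text
t 11.775 F [ -88.5 -274.5] z 84.3 rot [3.142 0.    1.604] rel yaw 1.572 Fc [-0.9  1.1  0.3] op -0.0012275526951706014
```

View pics/a4.png

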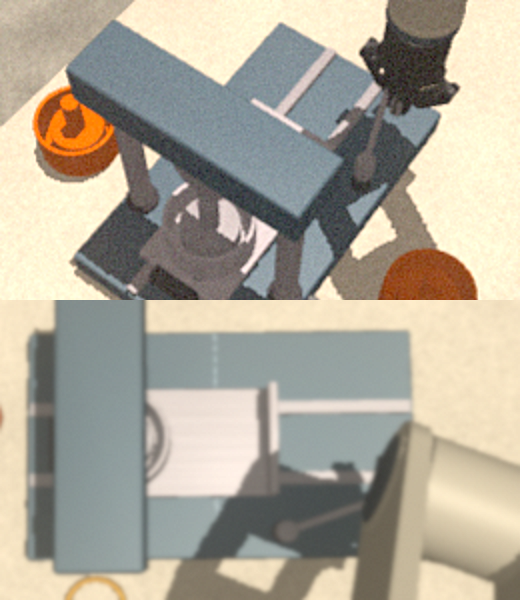

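The bar is swinging with the finger, now at about 0.35 rad. Continue along the arc.

Call:
carry_out:
  targets:
    - {"dp":[1,7,0],"yaw":0}
    - {"dp":[2,13,0],"yaw":0}
    - {"dp":[4,19,0],"yaw":0}
    - {"dp":[6,26,0],"yaw":0}
    - {"dp":[9,32,0],"yaw":0}
    - {"dp":[12,38,0],"yaw":0}
    - {"dp":[15,43,0],"yaw":0}
    - {"dp":[19,49,0],"yaw":0}
    - {"dp":[24,54,0],"yaw":0}
    - {"dp":[29,59,0],"yaw":0}
    - {"dp":[34,64,0],"yaw":0}
    - {"dp":[40,68,0],"yaw":0}

```text
clock: 13.38
eef_pos: [586.9, -134.0, 84.3]
tcp_rot: [3.142, 0.0, 1.604]
contact_force: [-1.4, -0.6, -0.9]
opening: 0.002
grasp_force: 0.5
```

```bash
python3 st.py
```

```text
t 13.375 F [ -20.6 -234.1] z 84.3 rot [3.142 0.    1.604] rel yaw 1.572 Fc [-1.4 -0.6 -0.9] op 0.0016983440291551775
```

Call:
carry_out:
  targets:
    - {"dp":[6,4,0],"yaw":0}
    - {"dp":[12,7,0],"yaw":0}
    - {"dp":[18,10,0],"yaw":0}
    - {"dp":[24,12,0],"yaw":0}
    - {"dp":[29,14,0],"yaw":0}
    - {"dp":[33,15,0],"yaw":0}
    - {"dp":[36,15,0],"yaw":0}
    - {"dp":[38,15,0],"yaw":0}
    - {"dp":[39.5,15,0],"yaw":0}
    - {"dp":[41,15,0],"yaw":0}
    - {"dp":[41,15,0],"yaw":0}

```text
clock: 14.75
eef_pos: [600.2, -92.7, 84.3]
tcp_rot: [-3.141, -0.0, 1.604]
contact_force: [0.5, 0.1, 0.5]
opening: -0.0
grasp_force: 0.0
```

```bash
python3 st.py
```

```text
t 14.75 F [  -6.  -193.3] z 84.3 rot [-3.141 -0.     1.604] rel yaw 1.572 Fc [0.5 0.1 0.5] op -0.0004431586342182645
```

Call:
carry_out:
  targets:
    - {"dp":[1,0,0],"yaw":0}
    - {"dp":[2,0,0],"yaw":0}
    - {"dp":[3,0,0],"yaw":0}
    - {"dp":[3.5,0,0],"yaw":0}
    - {"dp":[3.5,0,0],"yaw":0}

```text
clock: 15.38
eef_pos: [600.2, -91.1, 84.3]
tcp_rot: [3.141, 0.003, 1.604]
contact_force: [-0.6, -11.6, -0.3]
opening: -0.001
grasp_force: 5.4
```

```bash
python3 st.py
```

```text
t 15.375 F [  -6.  -191.6] z 84.3 rot [3.141e+00 3.000e-03 1.604e+00] rel yaw 1.572 Fc [ -0.6 -11.6  -0.3] op -0.0014037772960998425
```

11.6 N at TCP y = -191.6, as predicted for a bar on its stop. Back off straight, rise clear, and verify.

Call:
carry_out:
  targets:
    - {"dp":[0,0,0],"yaw":0}
    - {"dp":[-4,0,0],"yaw":0}
    - {"dp":[-15,0,0],"yaw":0}
    - {"dp":[-40,0,0],"yaw":0}
    - {"dp":[-75,0,-30],"yaw":0}
    - {"dp":[-110,0,-80],"yaw":0}
    - {"dp":[-150,0,-130],"yaw":0}
    - {"dp":[-195,0,-160],"yaw":0}
    - {"dp":[-240,0,-170],"yaw":0}
    - {"dp":[-270,0,-170],"yaw":0}
    - {"dp":[-280,0,-170],"yaw":0}
    - {"dp":[-280,0,-170],"yaw":0}

```text
clock: 16.88
eef_pos: [609.0, -369.1, 253.7]
tcp_rot: [-3.141, -0.001, 1.603]
contact_force: [0.5, 1.1, -0.6]
opening: 0.0
grasp_force: 0.0
```

```bash
python3 st.py
python3 - <<'E'
from h import *
im=r.grab_frame('scene')[:,:,::-1]; im2=r.grab_frame('top')[:,:,::-1]
c=np.vstack([cv2.resize(im[110:310,160:420],(520,400))[:300],cv2.resize(im2[140:290,190:450],(520,300))])
cv2.imwrite('pics/a5.png',cv2.convertScaleAbs(c,alpha=2)); cv2.imwrite('pics/t5.png',im2)
E
```

```text
t 16.875 F [  -6.1 -469.8] z 253.7 rot [-3.141e+00 -1.000e-03  1.603e+00] rel yaw 1.571 Fc [ 0.5  1.1 -0.6] op 0.0002720585621876507
```

View pics/a5.png

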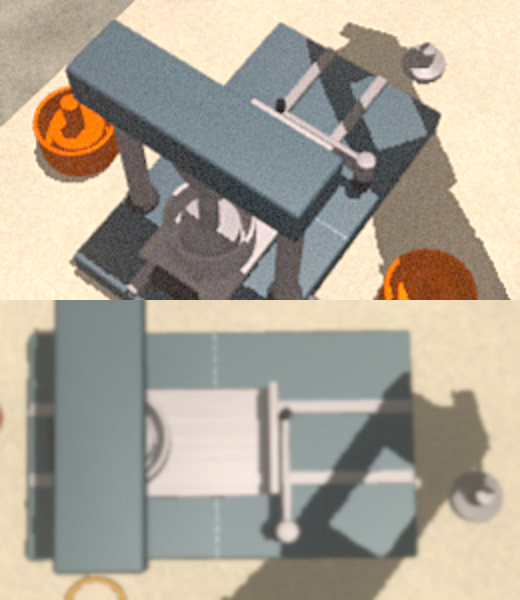

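The keeper lies straight across behind the end plate, with the pin at (285,414) and the hub at (287,531). The cap, ring and cell look undisturbed. One numeric check before handing in.

Run:
```python
from h import *
z=np.load('fit.npz'); a=float(z['a']); R=np.array([[np.cos(a),-np.sin(a)],[np.sin(a),np.cos(a)]])
f=lambda L:[(190+(x+.5)/2-.5,140+(y-300+.5)/2-.5) for x,y in L]
g=lambda L,h:((plane('top',f(L),h)[:,:2]-z['t'])@R)
hub=g([(287,531)],100)[0]; pin=g([(285,414)],116)[0]; d=pin-hub
print(hub,pin,'ang',np.arctan2(d[0],-d[1]),'plate',g([(277,383),(279,492)],105),'cap',g([(476,497)],10))
```

```text
[-100.48801142 -178.13595453] [  22.6800356  -176.57617023] ang 1.5834595212013451 plate [[  57.75076324 -169.66939214]
 [ -59.31473755 -169.88152527]] cap [[ -61.77642201 -406.08783289]]
```

```bash
python3 -c "
from rig import r
print(r.sign_off())"
```

```text
the job is handed in; nothing more can be done
None
```

The job is handed in (no verdict came back). In the last pictures the carriage is home (end plate within about 0.5 mm), the keeper is across at about 1.57 rad, and the cell, ring, disc and cap look undisturbed; the arm is clear.

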